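Release the eccentric cam and slide the block home

ROBOT

A 6-joint arm with a two-finger parallel gripper is mounted at the origin on a cart in front of the work surface, level with it; the furniture and walls round the work are solid. World frame = base frame: x ahead of the robot, y to its left, z up, the work surface at z = 0. Lengths are in mm, angles in rad, forces in N, time in s.
With the tool pointing down it reaches from about 275 to 1000 mm from the base axis. Payload 8.4 kg.
Tool frame: the origin (TCP) lies midway between the tips of the shut fingers; the grasp point (between the pads) lies grip_depth behind it (grip_depth is the distance from the TCP to the grasp point, in mm); z points along the fingers, y is the line along which they close (so a half turn about z gives the same grasp; the last joint's range is limited). The gripper opens to 85 mm and grips with 20 to 120 N. Pads are 22 mm wide; open, the fingers measure 114 mm over their backs; the gripper's body (76 mm by 85 mm) begins 54 mm behind the grasp point. The pads swing forward as they close: fully open they stand 13 mm farther back than shut.
Start: joints at [1.229, 0.353, 1.633, -0, 1.155, -0.002], TCP at [208.31, 589.266, 231.281] pointing down, gripper open.
Joint ranges: [-2.63, 2.63], [-0.92, 2.1], [0.06, 2.66], [-1.3, 4.44], [0, 2.69], [-3.02, 3.02]. Speed limits (rad/s): [2.22, 2.22, 2.79, 3.14, 3.14, 3.14].

INTERFACE

Orientations are given as [roll, pitch, yaw] about the fixed x, y, z axes, in that order (R = Rz(yaw) Ry(pitch) Rx(roll)).
In Python, from rig import * gives the robot as it stands.
- The arm moves only by the shell command python3 -m creep 'ROWS' [FORCE]. ROWS is JSON, a list of rows, each an object of numbers: "x", "y", "z": the shift along the tool's x, y, z in mm; "rx", "ry", "rz": the turn, a rotation vector about the tool's x, y, z in rad; "hand": the finger opening in mm, from 0 to 85.4. A call has 1 to 20 rows; each row shifts and turns the commanded pose from where the row before left it, along the tool's axes as they then stand; what a row does not reach is not made up. A row lasts 1/8 s, in which the tool goes at most 62.5 mm and 10.7 degrees, less where a joint would pass 70% of its speed; a pose out of reach is approached as far as the arm can. A call with a gripper value outside its range is refused whole. The fingers move at their own pace and stop on an object; FORCE is the grip in N (left out, the last holds). Time passes only in rows, so rows that do not move let the fingers close. It gives the time, the measured TCP pose, the force, the opening and the grip force at its end, in the units of the state.
- sense(): the state, without advancing time (a new reading comes with each control period).
- grab_frame(name): name is "side" or "top"; returns the picture (480x640x3 uint8, red, green, blue); there is no depth.
- get_calibration(name): a dict with "K" (3x3 intrinsics, pixels), "R" (3x3) and "t" (3): a world point X has camera coordinates R X + t. Camera axes: x right, y down, z forward; pixel columns grow to the right and rows downward; lengths in mm; the calibration is good to about 2 mm. A picture is of the moment at which its call begins. get_calibration takes no time and is no camera call.
- sign_off(): hands the job in; it is judged then, once.
The state is a dict: "clock": time; "qpos": joint angles; "qvel": joint speeds; "joint_efforts": joint torques, N m; "eef_pos": TCP position; "tcp_rot": TCP orientation; "contact_force": force on the tool from outside, world axes, zero at the start; "wrist_torque": the same for the moment, N m; "opening": opening from 0.0 (shut) to 1.0 (fully open); "grasp_force": force on a finger pad.
Only numpy, scipy, OpenCV 4.12 (cv2) and the standard library are available. Lean on these libraries where they do the work, as an engineer would, in place of code of your own. Each camera call takes 0.05 s, during which the arm holds its last target. There are 200 camera calls.

TASK

Seat the loose pine block in the cam-locked jig: first swing the red lever clockwise (seen from above) round to its stop so that the cam is at its low point, then push the blue push plate forward until the slide has pressed the block squarely against the dark wooden end stop. Leave the lever at its stop and the slide against the block. Only push, with the fingertips or the outside of the fingers: grip and lift nothing, do not touch the pine block with the robot, and leave the spring clamp, the small carton and the bolt beside the jig alone.

Things in the scene. Friction and masses are not known exactly. Their poses are not given: they have to be found in the camera images.
- jig: fixed jig on a dark steel plate, 12 mm thick. Origin on the bench top on the slide's centre line; x = slide's forward direction, y its left, z up. Plate: x -85 to 102, y -65 to 101 mm. End stop: dark wooden bar, face at x = 82 mm, y -50 to 50, top z = 52 mm. The lever's two stop pins (steel, 7 mm thick, top z = 45 mm) stand at (2, 52.5) and (-59, 62.5) mm
- cam (a joint): turn of cam and red lever, rad, counter-clockwise from above: 0 = low point, lever at its stop, pointing along the jig's +x; 2.9 = locked stop. The lever points along the jig's x turned by this angle. Starts at 2.2 to 2.8, pointing back, cam in the way of the slide's lug. Release is clockwise, over the jig's left side to the front; lug passes below 0.7. Friction 0.12 N m, stays where left
- cam_pivot (a point): on the axis of the cam, at the top of the lever, 56 mm above the bench; fixed in the jig at x = -18 mm, y = 62 mm. The steel cam disc below (z 14 to 32 mm) has 20 mm radius, its centre 10 mm off the axis, at right angles to the lever
- lever_tip (a point): free end of the red lever, on its top edge, 90 mm from the pivot axis. The lever is a flat straight bar 12 mm wide, z = 36 to 56 mm above the bench, with free space under it outside the cam (the base plate's top is at z = 12 mm)
- slide (a joint): forward travel of the follower slide, m: 0 = fully back; starts at 0 to 0.003; with the cam locked its lug strikes the cam within 0.015; at about 0.050 its nose has pressed the block against the end stop. 2.5 N friction and 8 N s/m damping, no spring: it stays where it is left
- push_face (a point): centre of the rear face of the blue push plate (the end of the slide nearest the robot), 50 mm above the bench; the plate is 50 mm wide (jig y), 10 mm thick, z = 17 to 77 mm; push it towards the jig's +x. The slide's steel nose, 60 mm wide, is 62 mm ahead of this face
- block_center (a point): centre of the loose pine block, 45 mm (jig x) x 85 mm (across) x 45 mm high, 0.1 kg, lying on the base plate between nose and end stop, 15 to 30 mm short of the stop and up to 0.06 rad askew; its centre is at jig x = 59.5 mm when seated
- clamp_center (a point): middle of a loose black and orange spring clamp 70 x 129 x 24 mm lying on the bench to the right of the jig; leave alone
- carton_center (a point): middle of a loose small brown carton 60 x 90 x 46 mm standing to the right of the jig, towards the robot; leave alone
- bolt_center (a point): middle of a loose coach bolt 17 x 65 x 17 mm lying right of the carton; leave alone
Not all that is in view belongs to the job. What is shaped like the part that bears block_center but turquoise or yellow is not meant.

How it is judged (in metres and radians):
On the way, in this order (a step that is already met when the one before it is completed fails the run):
1. the cam is turned to its low point (within 0.25 rad) while the slide is still back (value of joint cam below 0.25 rad and value of joint slide below 0.015 m), for 0.2 s.
2. the slide is pushed forward and the block is against the end stop (value of joint slide above 0.0465 m and x of block_center in the frame of jig above 0.057 m), for 0.2 s.
At the end, for the whole second after the job is handed in: the cam is within 0.25 rad of its low point, the slide is at least 46.5 mm forward (its nose within about 3 mm of the seated block), the block lies flat on the plate within 2.5 mm of the end stop and square to it within 0.05 rad, all at rest (all of step 2 and value of joint cam below 0.25 rad and angle between the x axis of block_center and the x axis of jig, either way round below 0.05 rad and z of block_center in the frame of jig below 0.038 m and angle between block_center's own z axis and vertical below 0.08 rad and velocity of joint slide below 0.005 m/s); the robot touches nothing.
It fails at once if the robot touches the pine block (contact force between any of the fingers, the arm and block above 0.5 N).
It fails at once if the block is lifted (z of block_center in the frame of jig above 0.045 m).
It fails at once if the spring clamp, the carton or the bolt is moved by more than 15 mm (distance of any of clamp_center, carton_center, bolt_center from where it was at the start of the episode above 0.015 m).
It also fails if it takes over 53 s, if anything falls off the work surface, if the arm or the gripper's body presses on something with over 40 N, if the wrist force passes 120 N, or if a joint passes its speed limit or range.

## Working session

There is one attempt and no reset: what is moved stays moved. The work goes in short steps, Python scripts to look and compute and a shell command to move; the robot and the scene stay as the last step left them, time stands still between calls to the robot, and variables do not carry over. Pictures are saved under pics/ and viewed, at most 10 in all, crops included, and the job is handed in when it is done.

```bash
mkdir -p pics
python3 - <<'E'
from rig import *
import cv2
for n in("side","top"):
    cv2.imwrite(f"pics/{n}0.png",grab_frame(n)[:,:,::-1]); c=get_calibration(n); print(n,c)
print(sense())
E
```

```text
side {'K': array([[539.48331198,   0.        , 312.27971061],
       [  0.        , 539.48331198, 241.68748917],
       [  0.        ,   0.        ,   1.        ]]), 'R': array([[ 0.95873781, -0.2838069 ,  0.01659676],
       [-0.10123818, -0.39538285, -0.91292017],
       [ 0.26565511,  0.87357086, -0.40780058]]), 't': array([-493.08723098,  102.9612531 ,  840.79644494])}
top {'K': array([[597.30254987,   0.        , 316.98434303],
       [  0.        , 597.30254987, 239.83964854],
       [  0.        ,   0.        ,   1.        ]]), 'R': array([[-0.02038056, -0.99972564, -0.01154416],
       [-0.99193924,  0.0216635 , -0.12484886],
       [ 0.12506469,  0.00890661, -0.99210861]]), 't': array([ -47.36358608,  536.15920549, 1144.87121501])}
{'clock': 0.1, 'qpos': array([ 1.22859896e+00,  3.53604695e-01,  1.63405990e+00,  2.83706873e-05,
        1.15518216e+00, -2.39421748e-03]), 'qvel': array([-2.31406702e-04, -1.63532389e-03, -6.18724878e-04, -1.03149003e-03,
       -5.13239711e-05,  3.79158676e-05]), 'joint_efforts': array([ 1.68824954e-06, -6.06361270e+01, -3.42821860e+01, -1.47208075e-04,
        3.95136929e-03, -2.20460441e-05]), 'eef_pos': array([208.1596906 , 588.86835066, 230.62056953]), 'tcp_rot': array([-3.14033861e+00, -2.89435871e-05,  2.80177802e+00]), 'contact_force': array([-0.56751009, -0.07606669,  0.34847205]), 'wrist_torque': array([-0.01022244,  0.06939904, -0.02438965]), 'grasp_force': 0.0, 'opening': 0.9971732957553878}
```

View pics/top0.png

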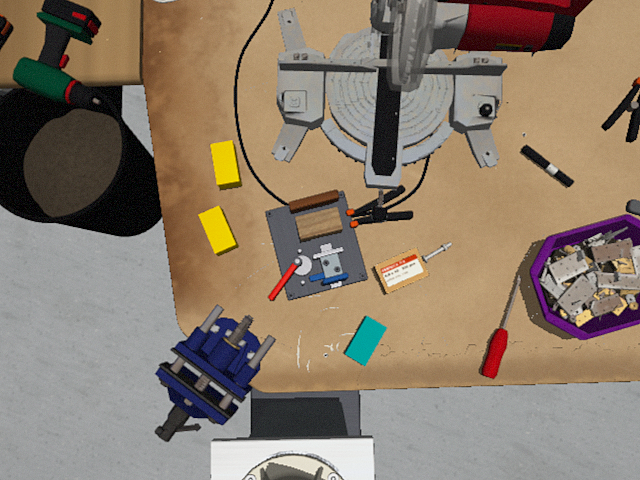

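View pics/side0.png

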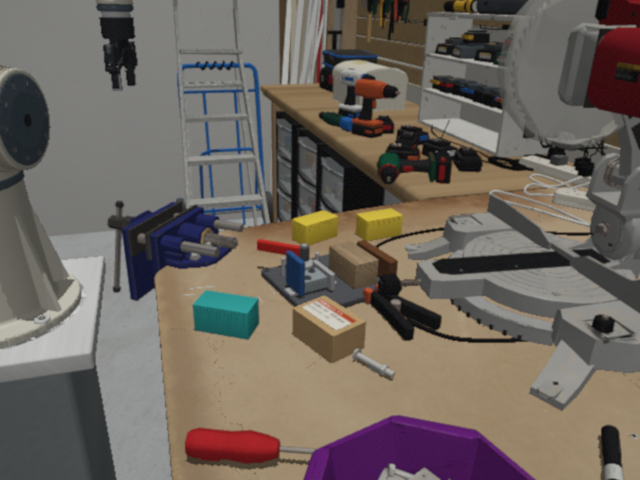

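The jig sits at about (318,243) in the top view. The pine block is at (320,222). The yellow blocks at (225,165) and (217,230) and the turquoise one at (365,340) are decoys, because only the brown wood block lies in the jig. I'll confirm that in an enlarged crop.

Run:
```python
import cv2
a=cv2.imread("pics/top0.png")[180:310,255:425]
cv2.imwrite("pics/topc.png",cv2.resize(a,None,fx=4.6,fy=4.6,interpolation=cv2.INTER_CUBIC))
```

```text
(no output)
```

View pics/topc.png

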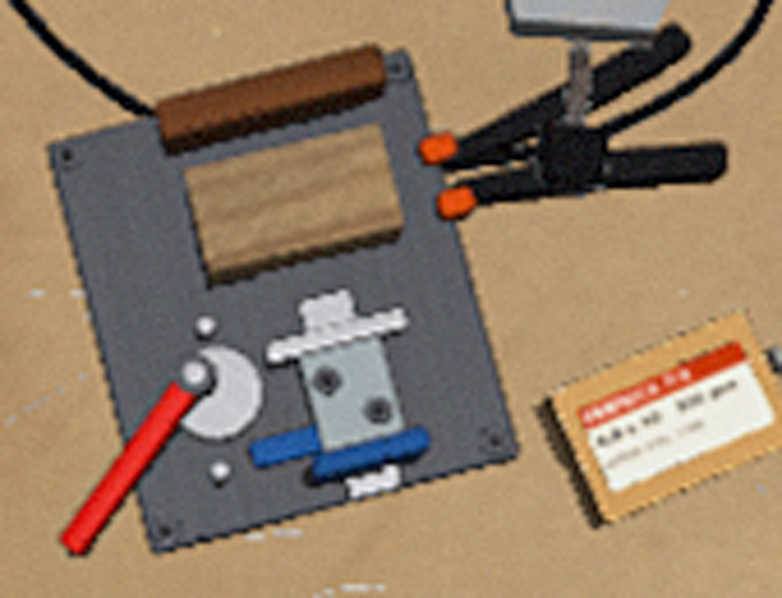

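The crop shows the pine block at crop pixel (295,205), lying in the jig between the nose and the dark stop. Plate corners are at crop (50,145), (408,50), (520,455) and (153,552). The lever pivot is at (195,372), the lever tip at (75,545) and the push plate top at (370,455).

```bash
cat > h.py <<'E'
from rig import *
import numpy as np, cv2
from scipy.optimize import least_squares
from scipy.spatial.transform import Rotation as Ro
def proj(n,X):
    c=get_calibration(n); p=(np.asarray(X,float)@c["R"].T+c["t"])@c["K"].T; return p[:,:2]/p[:,2:]
def back(n,uv,z):
    c=get_calibration(n); d=c["R"].T@np.linalg.inv(c["K"])@[*uv,1]; o=-c["R"].T@c["t"]; return o+d*(z-o[2])/d[2]
def J2W(J,P):
    J=np.atleast_2d(np.asarray(J,float)); c,s=np.cos(P[2]),np.sin(P[2])
    return np.c_[P[0]+c*J[:,0]-s*J[:,1],P[1]+s*J[:,0]+c*J[:,1],J[:,2]]
def W2J(W,P):
    d=np.asarray(W)[:2]-P[:2]; c,s=np.cos(P[2]),np.sin(P[2]); return np.array([c*d[0]+s*d[1],-s*d[0]+c*d[1]])
E
python3 - <<'E'
from h import *
cr=lambda p:(np.array(p)+.5)/4.6-.5+[255,180]
J=[[102,101,12],[102,-65,12],[-85,-65,12],[-85,101,12],[-18,62,56]]
uv=cr([[50,145],[408,50],[520,455],[153,552],[195,372]])
r=least_squares(lambda P:(proj("top",J2W(J,P))-uv).ravel(),[400,0,.2]); P=r.x
print("P",P,np.round(r.fun,1))
np.save("P.npy",P)
t=W2J(back("top",cr([75,545]),56),P)-[-18,62]; print("tip",t,np.hypot(*t),np.arctan2(t[1],t[0]))
print("plate top ends",[W2J(back("top",cr(q),77),P) for q in([313,468],[430,440])])
print("pivot,tip,face W",J2W([[-18,62,56],[-18+t[0],62+t[1],56],[-62,0,50]],P))
print("side px corners",proj("side",J2W(J,P)))
print("blk",[W2J(back("top",cr(q),57),P) for q in([187,170],[378,125],[402,225],[208,272])])
q=np.array(sense()["tcp_rot"]); print(Ro.from_euler("xyz",q).as_matrix().round(3))
for n,uv,z in(("carton",[355,225+0],0),):pass
print("carton/clamp W",[back("top",cr(q),z) for q,z in(([545,398],46),([740,315],46),([600,525],0),([455,200],12),([423,147],12))])
E
```

```text
P [ 5.24515412e+02 -7.57870516e+01  2.37303784e-01] [-0.9 -0.7  0.5 -0.7  0.6  0.4 -0.3  0.7  0.1  0.3]
tip [-56.5621267   66.42772595] 87.24630050319492 2.2761511320824583
plate top ends [array([-70.06464351,  24.83196536]), array([-71.22943273, -24.41876443])]
pivot,tip,face W [[492.4447204  -19.7560714   56.        ]
 [421.8517103   31.51325546  56.        ]
 [464.25294076 -90.362187    50.        ]]
side px corners [[348.27790808 248.42821613]
 [403.06033084 285.06667878]
 [306.04192944 313.24540202]
 [259.60426379 269.38340484]
 [303.92528145 247.36002852]]
blk [array([66.19232064, 43.84488355]), array([ 64.10909546, -39.0904664 ]), array([ 20.24875785, -37.7922458 ]), array([21.88009855, 46.1855877 ])]
[[-0.943  0.333 -0.   ]
 [ 0.333  0.943 -0.001]
 [ 0.    -0.001 -1.   ]]
carton/clamp W [array([ 479.71768328, -166.46050584,   46.        ]), array([ 513.10544925, -249.89663926,   46.        ]), array([ 427.45466127, -192.47560395,    0.        ]), array([ 570.12403774, -132.75155459,   12.        ]), array([ 593.95976785, -119.37538615,   12.        ])]
```

```bash
python3 -m creep '[{"x":-20,"y":-24.2,"hand":0},{"x":-20,"y":-24.2,"hand":0},{"x":-20,"y":-24.2,"hand":0},{"x":-20,"y":-24.2,"hand":0},{"x":-20,"y":-24.2,"hand":0},{"x":-20,"y":-24.2,"hand":0},{"x":-20,"y":-24.2,"hand":0},{"x":-20,"y":-24.2,"hand":0},{"x":-20,"y":-24.2,"hand":0},{"x":-20,"y":-24.2,"hand":0},{"x":-20,"y":-24.2,"hand":0},{"x":-20,"y":-24.2,"hand":0},{"x":-20,"y":-24.2,"hand":0},{"x":-20,"y":-24.2,"hand":0},{"x":-20,"y":-24.2,"hand":0},{"x":-20,"y":-24.2,"hand":0},{"x":-20,"y":-24.2,"hand":0},{"x":-20,"y":-24.2,"hand":0},{"x":-20,"y":-24.2,"hand":0},{"x":-20,"y":-24.2,"hand":0}]' && python3 -m creep '[{"rz":-0.16},{"rz":-0.16},{"rz":-0.16},{"rz":-0.16},{"rz":-0.16},{"rz":-0.16},{"rz":-0.16},{"rz":-0.16},{}]'
```

```text
schema error: expected keys x, y, z, rx, ry, rz, hand
```

```bash
python3 -m creep '[{"x":-20,"y":-24.2,"z":0,"rx":0,"ry":0,"rz":0,"hand":0},{"x":-20,"y":-24.2,"z":0,"rx":0,"ry":0,"rz":0,"hand":0},{"x":-20,"y":-24.2,"z":0,"rx":0,"ry":0,"rz":0,"hand":0},{"x":-20,"y":-24.2,"z":0,"rx":0,"ry":0,"rz":0,"hand":0},{"x":-20,"y":-24.2,"z":0,"rx":0,"ry":0,"rz":0,"hand":0},{"x":-20,"y":-24.2,"z":0,"rx":0,"ry":0,"rz":0,"hand":0},{"x":-20,"y":-24.2,"z":0,"rx":0,"ry":0,"rz":0,"hand":0},{"x":-20,"y":-24.2,"z":0,"rx":0,"ry":0,"rz":0,"hand":0},{"x":-20,"y":-24.2,"z":0,"rx":0,"ry":0,"rz":0,"hand":0},{"x":-20,"y":-24.2,"z":0,"rx":0,"ry":0,"rz":0,"hand":0},{"x":-20,"y":-24.2,"z":0,"rx":0,"ry":0,"rz":0,"hand":0},{"x":-20,"y":-24.2,"z":0,"rx":0,"ry":0,"rz":0,"hand":0},{"x":-20,"y":-24.2,"z":0,"rx":0,"ry":0,"rz":0,"hand":0},{"x":-20,"y":-24.2,"z":0,"rx":0,"ry":0,"rz":0,"hand":0},{"x":-20,"y":-24.2,"z":0,"rx":0,"ry":0,"rz":0,"hand":0},{"x":-20,"y":-24.2,"z":0,"rx":0,"ry":0,"rz":0,"hand":0},{"x":-20,"y":-24.2,"z":0,"rx":0,"ry":0,"rz":0,"hand":0},{"x":-20,"y":-24.2,"z":0,"rx":0,"ry":0,"rz":0,"hand":0},{"x":-20,"y":-24.2,"z":0,"rx":0,"ry":0,"rz":0,"hand":0},{"x":-20,"y":-24.2,"z":0,"rx":0,"ry":0,"rz":0,"hand":0}]' && python3 -m creep '[{"x":0,"y":0,"z":0,"rx":0,"ry":0,"rz":-0.16,"hand":0},{"x":0,"y":0,"z":0,"rx":0,"ry":0,"rz":-0.16,"hand":0},{"x":0,"y":0,"z":0,"rx":0,"ry":0,"rz":-0.16,"hand":0},{"x":0,"y":0,"z":0,"rx":0,"ry":0,"rz":-0.16,"hand":0},{"x":0,"y":0,"z":0,"rx":0,"ry":0,"rz":-0.16,"hand":0},{"x":0,"y":0,"z":0,"rx":0,"ry":0,"rz":-0.16,"hand":0},{"x":0,"y":0,"z":0,"rx":0,"ry":0,"rz":-0.16,"hand":0},{"x":0,"y":0,"z":0,"rx":0,"ry":0,"rz":-0.16,"hand":0},{"x":0,"y":0,"z":0,"rx":0,"ry":0,"rz":0,"hand":0}]'
```

```text
clock: 2.6
eef_pos: [424.2, -1.4, 231.1]
tcp_rot: [-3.142, -0.0, 2.802]
contact_force: [0.7, 0.6, 1.0]
opening: -0.003
grasp_force: 0.0
clock: 3.72
eef_pos: [423.9, -0.4, 231.1]
tcp_rot: [3.141, -0.0, -2.202]
contact_force: [0.1, -0.9, -0.5]
opening: -0.004
grasp_force: 0.0
```

```bash
python3 -m creep '[{"x":0,"y":0,"z":25,"rx":0,"ry":0,"rz":0,"hand":0},{"x":0,"y":0,"z":25,"rx":0,"ry":0,"rz":0,"hand":0},{"x":0,"y":0,"z":25,"rx":0,"ry":0,"rz":0,"hand":0},{"x":0,"y":0,"z":25,"rx":0,"ry":0,"rz":0,"hand":0},{"x":0,"y":0,"z":25,"rx":0,"ry":0,"rz":0,"hand":0},{"x":0,"y":0,"z":25,"rx":0,"ry":0,"rz":0,"hand":0},{"x":0,"y":0,"z":18,"rx":0,"ry":0,"rz":0,"hand":0},{"x":0,"y":0,"z":10,"rx":0,"ry":0,"rz":0,"hand":0},{"x":0,"y":0,"z":6,"rx":0,"ry":0,"rz":0,"hand":0},{"x":0,"y":0,"z":0,"rx":0,"ry":0,"rz":0,"hand":0}]'
python3 - <<'E'
from h import *
a=grab_frame("side")[180:330,210:410,::-1]
b=grab_frame("top")[200:350,230:430,::-1]
cv2.imwrite("pics/d1.png",cv2.resize(np.hstack([a,b]),(800,300),interpolation=cv2.INTER_CUBIC))
E
```

```text
clock: 4.97
eef_pos: [424.1, -0.4, 47.3]
tcp_rot: [3.141, -0.0, -2.202]
contact_force: [0.6, 0.2, 0.3]
opening: -0.003
grasp_force: 0.0
```

View pics/d1.png

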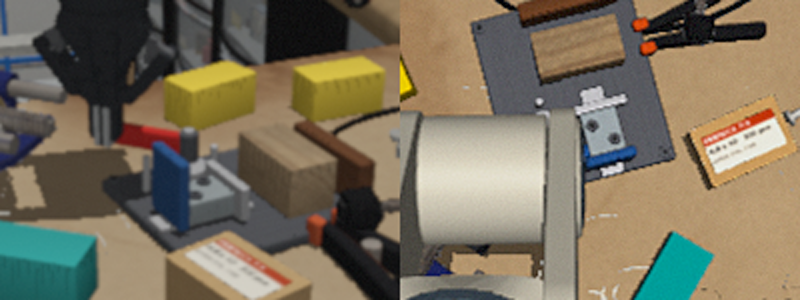

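```bash
python3 -m creep '[{"x":-4,"y":0,"z":0,"rx":0,"ry":0,"rz":0,"hand":0},{"x":-4,"y":0,"z":0,"rx":0,"ry":0,"rz":0,"hand":0},{"x":-6.67,"y":1.37,"z":0,"rx":0,"ry":0,"rz":0.1,"hand":0},{"x":-6.67,"y":1.37,"z":0,"rx":0,"ry":0,"rz":0.1,"hand":0},{"x":-6.67,"y":1.37,"z":0,"rx":0,"ry":0,"rz":0.1,"hand":0},{"x":-6.67,"y":1.37,"z":0,"rx":0,"ry":0,"rz":0.1,"hand":0}]'; python3 -c "
from h import *
P=np.load('P.npy');s=sense();print(W2J(s['eef_pos'],P)-[-18,62],s['contact_force'],s['wrist_torque'])"
```

```text
clock: 5.82
eef_pos: [443.6, 29.0, 47.4]
tcp_rot: [3.142, -0.001, -2.604]
contact_force: [-1.1, -1.6, 0.7]
opening: 0.0
grasp_force: 0.9
[-36.05533419  58.88366711] [-1.14450819 -1.61030362  0.6844543 ] [-0.28175235  0.16609203 -0.02378996]
```

```bash
python3 -m creep '[{"x":-6.67,"y":1.37,"z":0,"rx":0,"ry":0,"rz":0.1,"hand":0},{"x":-6.67,"y":1.37,"z":0,"rx":0,"ry":0,"rz":0.1,"hand":0},{"x":-6.67,"y":1.37,"z":0,"rx":0,"ry":0,"rz":0.1,"hand":0},{"x":-6.67,"y":1.37,"z":0,"rx":0,"ry":0,"rz":0.1,"hand":0},{"x":-6.67,"y":1.37,"z":0,"rx":0,"ry":0,"rz":0.1,"hand":0},{"x":-6.67,"y":1.37,"z":0,"rx":0,"ry":0,"rz":0.1,"hand":0},{"x":-6.67,"y":1.37,"z":0,"rx":0,"ry":0,"rz":0.1,"hand":0},{"x":-6.67,"y":1.37,"z":0,"rx":0,"ry":0,"rz":0.1,"hand":0},{"x":-6.67,"y":1.37,"z":0,"rx":0,"ry":0,"rz":0.1,"hand":0},{"x":-6.67,"y":1.37,"z":0,"rx":0,"ry":0,"rz":0.1,"hand":0},{"x":-6.67,"y":1.37,"z":0,"rx":0,"ry":0,"rz":0.1,"hand":0},{"x":-6.67,"y":1.37,"z":0,"rx":0,"ry":0,"rz":0.1,"hand":0},{"x":-6.67,"y":1.37,"z":0,"rx":0,"ry":0,"rz":0.1,"hand":0},{"x":-6.67,"y":1.37,"z":0,"rx":0,"ry":0,"rz":0.1,"hand":0}]'; python3 -c "
from h import *
P=np.load('P.npy');s=sense();print(W2J(s['eef_pos'],P)-[-18,62],s['contact_force'],s['tcp_rot'][2]-P[2])"
```

```text
clock: 7.58
eef_pos: [531.2, 37.4, 47.3]
tcp_rot: [3.141, -0.0, 2.279]
contact_force: [-0.2, 1.5, -0.8]
opening: -0.001
grasp_force: 1.0
[51.11005408 46.46121072] [-0.24169859  1.46440578 -0.78112244] 2.041219270891622
```

```bash
python3 -m creep '[{"x":-6.67,"y":1.37,"z":0,"rx":0,"ry":0,"rz":0.1,"hand":0},{"x":-6.67,"y":1.37,"z":0,"rx":0,"ry":0,"rz":0.1,"hand":0},{"x":-6.67,"y":1.37,"z":0,"rx":0,"ry":0,"rz":0.1,"hand":0},{"x":-3.3,"y":0.8,"z":0,"rx":0,"ry":0,"rz":0.05,"hand":0},{"x":-3.3,"y":0.8,"z":0,"rx":0,"ry":0,"rz":0.05,"hand":0}]'; python3 -c "
from h import *
P=np.load('P.npy');s=sense();print(W2J(s['eef_pos'],P)-[-18,62],s['contact_force'],s['tcp_rot'][2]-P[2])"
```

```text
clock: 8.2
eef_pos: [550.2, 17.9, 47.4]
tcp_rot: [3.141, -0.0, 1.88]
contact_force: [0.7, 1.4, -0.1]
opening: 0.001
grasp_force: 0.9
[64.96093352 23.01119415] [ 0.68639924  1.44009025 -0.09142895] 1.6427326754861142
```

```bash
python3 -m creep '[{"x":-1.5,"y":0,"z":0,"rx":0,"ry":0,"rz":0.035,"hand":0},{"x":-1.5,"y":0,"z":0,"rx":0,"ry":0,"rz":0.035,"hand":0},{"x":-1,"y":0,"z":0,"rx":0,"ry":0,"rz":0,"hand":0}]'; python3 -m creep '[{"x":-1,"y":0,"z":0,"rx":0,"ry":0,"rz":0,"hand":0}]';python3 -m creep '[{"x":-1,"y":0,"z":0,"rx":0,"ry":0,"rz":0,"hand":0}]'
```

```text
clock: 8.57
eef_pos: [551.0, 13.7, 47.4]
tcp_rot: [3.141, -0.0, 1.812]
contact_force: [1.2, 1.6, 0.6]
opening: 0.002
grasp_force: 0.9
clock: 8.7
eef_pos: [551.2, 12.6, 47.4]
tcp_rot: [3.141, -0.0, 1.812]
contact_force: [0.4, 2.6, 1.5]
opening: 0.001
grasp_force: 1.0
clock: 8.82
eef_pos: [551.3, 12.3, 47.3]
tcp_rot: [3.141, -0.001, 1.811]
contact_force: [-0.6, 9.4, 1.8]
opening: 0.003
grasp_force: 5.1
```

```bash
python3 -m creep '[{"x":0,"y":0,"z":0,"rx":0,"ry":0,"rz":0,"hand":0},{"x":0,"y":0,"z":0,"rx":0,"ry":0,"rz":0,"hand":0},{"x":8,"y":0,"z":0,"rx":0,"ry":0,"rz":0,"hand":0},{"x":12,"y":0,"z":0,"rx":0,"ry":0,"rz":0,"hand":0},{"x":0,"y":0,"z":-25,"rx":0,"ry":0,"rz":0,"hand":0},{"x":0,"y":0,"z":-30,"rx":0,"ry":0,"rz":0,"hand":0},{"x":0,"y":0,"z":-30,"rx":0,"ry":0,"rz":0,"hand":0},{"x":0,"y":0,"z":-18,"rx":0,"ry":0,"rz":0,"hand":0},{"x":0,"y":0,"z":0,"rx":0,"ry":0,"rz":0,"hand":0}]'
python3 - <<'E'
from h import *
P=np.load('P.npy');s=sense();print(W2J(s['eef_pos'],P),s['contact_force'],s['tcp_rot'][2]-P[2]-np.pi/2)
y=s['tcp_rot'][2];d=(J2W([-104,0,50],P)[0]-s['eef_pos'])[:2]
print("tool dx,dy",d@[np.cos(y),np.sin(y)],d@[np.sin(y),-np.cos(y)])
a=grab_frame("side")[180:330,210:410,::-1]
b=grab_frame("top")[200:350,230:430,::-1]
cv2.imwrite("pics/d2.png",cv2.resize(np.hstack([a,b]),(800,300),interpolation=cv2.INTER_CUBIC))
E
```

```text
clock: 9.95
eef_pos: [547.2, 31.3, 151.2]
tcp_rot: [3.14, 0.0, 1.812]
contact_force: [-0.1, 0.7, 0.1]
opening: 0.004
grasp_force: 0.0
[47.19832755 98.77963124] [-0.07572115  0.71580378  0.11301403] 0.00403081996070731
tool dx,dy -98.16937719247267 -151.595261085319
```

View pics/d2.png

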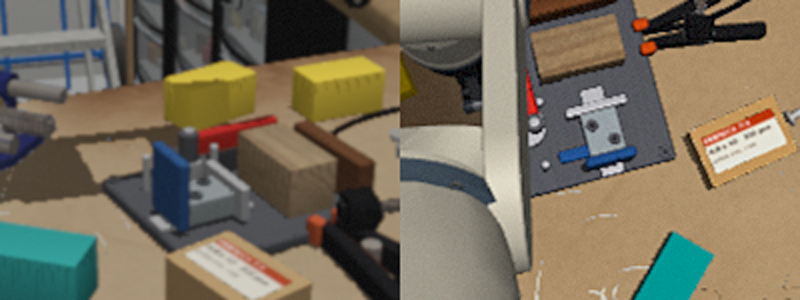

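The lever now points forward at its stop (side crop (190,140) to (275,120)), and the slide and block have not moved.

```bash
python3 -m creep '[{"x":-12.3,"y":-19,"z":0,"rx":0,"ry":0,"rz":0,"hand":0},{"x":-12.3,"y":-19,"z":0,"rx":0,"ry":0,"rz":0,"hand":0},{"x":-12.3,"y":-19,"z":0,"rx":0,"ry":0,"rz":0,"hand":0},{"x":-12.3,"y":-19,"z":0,"rx":0,"ry":0,"rz":0,"hand":0},{"x":-12.3,"y":-19,"z":0,"rx":0,"ry":0,"rz":0,"hand":0},{"x":-12.3,"y":-19,"z":0,"rx":0,"ry":0,"rz":0,"hand":0},{"x":-12.3,"y":-19,"z":0,"rx":0,"ry":0,"rz":0,"hand":0},{"x":-12.3,"y":-19,"z":0,"rx":0,"ry":0,"rz":0,"hand":0},{"x":0,"y":0,"z":0,"rx":0,"ry":0,"rz":0,"hand":0},{"x":0,"y":0,"z":25,"rx":0,"ry":0,"rz":0,"hand":0},{"x":0,"y":0,"z":25,"rx":0,"ry":0,"rz":0,"hand":0},{"x":0,"y":0,"z":25,"rx":0,"ry":0,"rz":0,"hand":0},{"x":0,"y":0,"z":18,"rx":0,"ry":0,"rz":0,"hand":0},{"x":0,"y":0,"z":8,"rx":0,"ry":0,"rz":0,"hand":0},{"x":0,"y":5,"z":0,"rx":0,"ry":0,"rz":0,"hand":0},{"x":0,"y":5,"z":0,"rx":0,"ry":0,"rz":0,"hand":0},{"x":0,"y":3,"z":0,"rx":0,"ry":0,"rz":0,"hand":0}]'; python3 -c "
from h import *
P=np.load('P.npy');s=sense();print(W2J(s['eef_pos'],P),s['contact_force'],s['tcp_rot'][2]-P[2]-np.pi/2)"
```

```text
clock: 12.18
eef_pos: [436.2, -97.7, 50.0]
tcp_rot: [3.14, 0.001, 1.812]
contact_force: [-0.3, 0.0, -0.6]
opening: -0.001
grasp_force: 0.0
[-90.96025327  -0.58111415] [-0.27071354  0.00811197 -0.60814129] 0.003860274559228438
```

```bash
python3 -m creep '[{"x":0,"y":4,"z":0,"rx":0,"ry":0,"rz":0,"hand":0},{"x":0,"y":4,"z":0,"rx":0,"ry":0,"rz":0,"hand":0},{"x":0,"y":4,"z":0,"rx":0,"ry":0,"rz":0,"hand":0}]';  python3 -m creep '[{"x":0,"y":4,"z":0,"rx":0,"ry":0,"rz":0,"hand":0},{"x":0,"y":4,"z":0,"rx":0,"ry":0,"rz":0,"hand":0},{"x":0,"y":4,"z":0,"rx":0,"ry":0,"rz":0,"hand":0},{"x":0,"y":4,"z":0,"rx":0,"ry":0,"rz":0,"hand":0},{"x":0,"y":4,"z":0,"rx":0,"ry":0,"rz":0,"hand":0},{"x":0,"y":4,"z":0,"rx":0,"ry":0,"rz":0,"hand":0},{"x":0,"y":3,"z":0,"rx":0,"ry":0,"rz":0,"hand":0}]'; python3 -c "
from h import *
P=np.load('P.npy');s=sense();print(W2J(s['eef_pos'],P),s['contact_force'],s['tcp_rot'][2]-P[2]-np.pi/2)"
```

```text
clock: 12.55
eef_pos: [446.6, -94.8, 49.3]
tcp_rot: [-3.141, -0.0, 1.812]
contact_force: [-2.0, -0.9, 1.8]
opening: -0.001
grasp_force: 1.4
clock: 13.42
eef_pos: [473.1, -88.3, 49.3]
tcp_rot: [-3.141, -0.0, 1.812]
contact_force: [-3.4, 0.2, 2.4]
opening: 0.002
grasp_force: 1.7
[-52.91385037  -0.07926856] [-3.36108639  0.18301484  2.38914593] 0.0037743306077850924
```

```bash
python3 -m creep '[{"x":0,"y":2,"z":0,"rx":0,"ry":0,"rz":0,"hand":0},{"x":0,"y":2,"z":0,"rx":0,"ry":0,"rz":0,"hand":0},{"x":0,"y":2,"z":0,"rx":0,"ry":0,"rz":0,"hand":0}]'; python3 -m creep '[{"x":0,"y":1.5,"z":0,"rx":0,"ry":0,"rz":0,"hand":0},{"x":0,"y":1.5,"z":0,"rx":0,"ry":0,"rz":0,"hand":0}]'; python3 -m creep '[{"x":0,"y":1,"z":0,"rx":0,"ry":0,"rz":0,"hand":0}]'; python3 -m creep '[{"x":0,"y":1,"z":0,"rx":0,"ry":0,"rz":0,"hand":0}]'
python3 - <<'E'
from h import *
P=np.load('P.npy');s=sense();print(W2J(s['eef_pos'],P),s['contact_force'])
a=grab_frame("side")[180:330,210:410,::-1]
b=grab_frame("top")[170:320,230:430,::-1]
cv2.imwrite("pics/d3.png",cv2.resize(np.hstack([a,b]),(800,300),interpolation=cv2.INTER_CUBIC))
E
```

```text
clock: 13.8
eef_pos: [478.8, -86.9, 49.3]
tcp_rot: [-3.141, -0.0, 1.812]
contact_force: [-3.0, -0.2, 2.3]
opening: 0.002
grasp_force: 1.6
clock: 14.05
eef_pos: [481.7, -86.2, 49.3]
tcp_rot: [-3.142, -0.0, 1.812]
contact_force: [-3.4, 0.1, 2.0]
opening: 0.001
grasp_force: 1.6
clock: 14.18
eef_pos: [482.7, -86.0, 49.3]
tcp_rot: [-3.142, -0.0, 1.812]
contact_force: [-2.7, -0.3, 2.1]
opening: 0.004
grasp_force: 1.6
clock: 14.3
eef_pos: [483.7, -85.7, 49.3]
tcp_rot: [-3.142, -0.0, 1.812]
contact_force: [-3.9, 0.8, 0.9]
opening: -0.001
grasp_force: 1.6
[-42.03992222  -0.05440107] [-3.88915803  0.80938519  0.90321068]
```

View pics/d3.png

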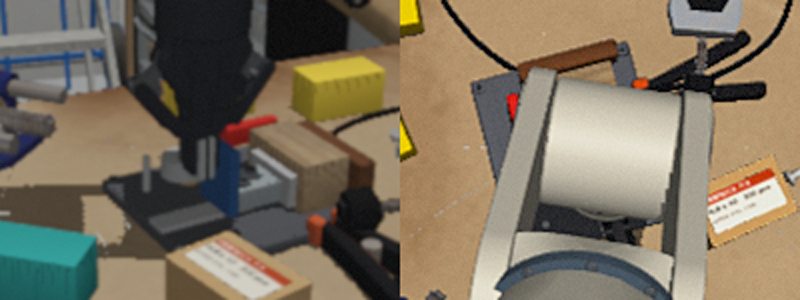

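The block is nearly at the stop (side crop (340,165)). I'll keep inching until the force rises.

```bash
for i in 1; do python3 -m creep '[{"x":0,"y":1,"z":0,"rx":0,"ry":0,"rz":0,"hand":0}]'; python3 -m creep '[{"x":0,"y":1,"z":0,"rx":0,"ry":0,"rz":0,"hand":0}]'; python3 -m creep '[{"x":0,"y":1,"z":0,"rx":0,"ry":0,"rz":0,"hand":0}]'; done | grep -E "eef|contact"
```

```text
eef_pos: [484.5, -85.5, 49.3]
contact_force: [-3.2, 0.9, 1.8]
eef_pos: [485.6, -85.3, 49.3]
contact_force: [-3.1, 0.5, 0.8]
eef_pos: [486.6, -85.0, 49.3]
contact_force: [-3.6, 0.3, 1.0]
```

```bash
(python3 -m creep '[{"x":0,"y":1,"z":0,"rx":0,"ry":0,"rz":0,"hand":0}]'; python3 -m creep '[{"x":0,"y":1,"z":0,"rx":0,"ry":0,"rz":0,"hand":0}]') | grep -E "eef|contact"
```

```text
eef_pos: [487.4, -84.8, 49.3]
contact_force: [-7.0, -0.2, 2.5]
eef_pos: [487.4, -84.7, 49.2]
contact_force: [-9.0, -2.8, 7.5]
```

```bash
(python3 -m creep '[{"x":0,"y":1,"z":0,"rx":0,"ry":0,"rz":0,"hand":0}]') | grep -E "eef|contact"
```

```text
eef_pos: [487.5, -84.7, 49.1]
contact_force: [-13.2, -6.0, 10.7]
```

```bash
python3 -m creep '[{"x":0,"y":0.5,"z":0,"rx":0,"ry":0,"rz":0,"hand":0},{"x":0,"y":0,"z":0,"rx":0,"ry":0,"rz":0,"hand":0},{"x":0,"y":0,"z":0,"rx":0,"ry":0,"rz":0,"hand":0},{"x":0,"y":-4,"z":0,"rx":0,"ry":0,"rz":0,"hand":0},{"x":0,"y":-10,"z":0,"rx":0,"ry":0,"rz":0,"hand":0},{"x":0,"y":-20,"z":0,"rx":0,"ry":0,"rz":0,"hand":0},{"x":0,"y":-10,"z":-25,"rx":0,"ry":0,"rz":0,"hand":0},{"x":0,"y":0,"z":-40,"rx":0,"ry":0,"rz":0,"hand":0},{"x":25,"y":0,"z":-40,"rx":0,"ry":0,"rz":0,"hand":0},{"x":40,"y":0,"z":0,"rx":0,"ry":0,"rz":0,"hand":0},{"x":40,"y":0,"z":0,"rx":0,"ry":0,"rz":0,"hand":0},{"x":40,"y":0,"z":0,"rx":0,"ry":0,"rz":0,"hand":0},{"x":40,"y":0,"z":0,"rx":0,"ry":0,"rz":0,"hand":0},{"x":40,"y":0,"z":0,"rx":0,"ry":0,"rz":0,"hand":0},{"x":0,"y":0,"z":0,"rx":0,"ry":0,"rz":0,"hand":0}]'
python3 - <<'E'
from h import *
b=grab_frame("top")[180:310,255:425,::-1]
cv2.imwrite("pics/d4.png",cv2.resize(b,None,fx=4.6,fy=4.6,interpolation=cv2.INTER_CUBIC))
E
```

```text
clock: 17.02
eef_pos: [393.2, 125.6, 154.4]
tcp_rot: [3.14, -0.0, 1.815]
contact_force: [-0.1, -0.3, 0.2]
opening: -0.004
grasp_force: 0.0
```

View pics/d4.png

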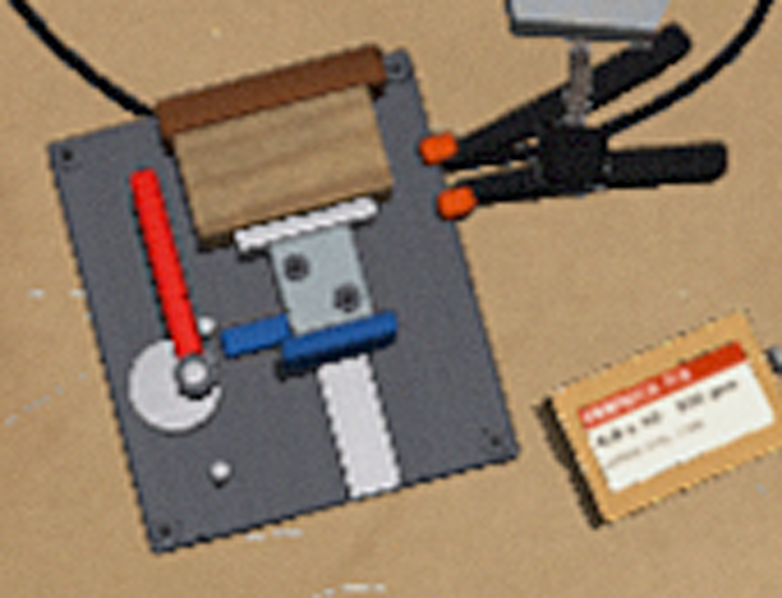

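The block is flush and square against the stop (front edge from (175,135) to (380,88)). The nose is on the block, the lever is at its pin, and the clamp and carton have not moved.

```bash
python3 -c "
from rig import *
print(sign_off())"
```

```text
the job is handed in; nothing more can be done
None
```

I swung the lever to its stop, then pushed the slide until the block pressed flush and square against the end stop, and handed the job in at about 17 s; the hand-in returned no verdict.

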